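# Clip a battery pack into the lab power unit

## Task

Pick the grey battery pack up off the wooden board and fit it in the open bay of the blue power unit: with the pack tilted, tuck its orange tongue under the steel lip and push it in until you feel the spring contact fully pressed (the unit slides back a little in its dock first), then lower the other end until the pack lies fully home and flat in the bay. Work gently, by feel, without forcing or jamming it. Let go, and leave the other things on the bench where they are.

Things in the scene. Friction and masses are not known exactly. Their poses are not given: they have to be found in the camera images.
- pack: Grey battery pack, loose, 0.3 to 0.65 kg, 140 long (its x) x 70 wide (y). Origin: centre of its underside, z up. Orange tongue, 8 thick, full width: x -70 to -42. Grey block, 24 thick: x -42 to +70. On the block stands a black grip fin, 14 wide (y), 60 long (x -20 to +40), z 24 to 54: pinch it across y from above.
- pack_tip (a point): Lower outer edge of the pack's tongue, at (-70, 0, 0) mm in the pack's frame; axes as the pack's.
- pack_heel (a point): Lower edge of the pack's other end, at (+70, 0, 0) mm in the pack's frame; axes as the pack's. Friction at the far wall may hold this end a few mm high when it is lowered: press it down (10 to 15 N).
- pack_grip (a point): Point inside the pack's fin at (10, 0, 43) mm in the pack's frame; axes as the pack's.
- unit: Blue battery power unit, 275 long (its x, -115 to +160) x 124 wide x 45 high to its deck; origin on its underside, 8 mm above the bench, below the bay centre. The -x end, with the steel lip, is roughly towards the robot; display and knob (10 mm above deck) at x 115 to 150. It lies loose-fitting in a grey dock: 3 N pushes it 2 to 14 mm along its -x, unlike each time, to a hidden stop.
- bay (a point): Centre of the place for the pack, on the bay floor, 38 mm above the bench; x points from the lip to the far wall, z up. The seated pack's origin lies here, its axes along these. The bay is an open recess 15 deep, 76 wide (3 mm play each side), from a back wall at x -78, under the lip, to the far wall at x +70.
- contact (a point): Middle of the face of the brass spring contact when free, hidden under the lip, at (-64, 0, 7) mm from point bay, axes as the bay's. The contact is 36 wide, from 1.5 to 12.5 mm over the bay floor. It goes back 9 mm towards -x to a hard stop, pushing back with about 4.5 N at first and 10.5 N just before the stop; friction adds to that. It hardly gives until the unit is against the stop of its dock.
- far_wall (a point): Middle of the upper edge of the bay's far wall, at (70, 0, 15) mm from point bay, axes as the bay's. The pack is 6 mm too long for the room between it and the free contact: it goes down past this wall only while held pushed in more than 6 mm against the contact. Once down, the spring holds it against this wall. Tongue down at about 14 degrees it passes freely under the lip; beyond about 20 it jams.
- lip_edge (a point): Middle of the lower free edge of the steel lip, 15 mm above the bay floor, at (-60, 0, 15) mm from point bay, axes as the bay's. The lip covers the bay over its whole width from x -78 to -60 and is 5 mm thick; its top is 58 mm above the bench.
- board: Fixed wooden board 190 x 120 x 18 mm on which the pack lies at the start, its origin under its centre on the bench. Board and unit change sides from one start to the next.
- cell_a: Red battery cell standing upright, 34 diameter x 61 high, loose, origin at its foot. Leave alone.
- cell_b: Another red battery cell like it. Leave alone.
- beaker: Glass beaker, 72 diameter x 90 high, loose, origin at its foot. Leave alone.
- mug: Blue mug, 80 diameter x 90 high, loose, origin at its foot. Leave alone.
- meter: Yellow multimeter lying flat, 150 x 75 x 34 mm, loose, origin under its centre. Leave alone.
- weight: Brass weight, 56 diameter x 60 high, loose, origin at its foot. Leave alone.
- eraser_block: Pale wooden block 130 x 50 x 40 mm, loose, origin under its centre. Leave alone.

How it is judged (in metres and radians):
On the way:
1. the tilted pack's tongue is tucked under the lip (x of pack_tip in the frame of lip_edge below -0.003 m and z of pack_tip in the frame of lip_edge below -0.004 m and z of pack_tip in the frame of bay above -0.005 m and y of pack_tip in the frame of bay between -0.02 and 0.02 m and angle between pack's own z axis and vertical above 0.06 rad), for 0.1 s.
At the end, for the whole second after the job is handed in: the pack lies in the bay with its tongue at least 6 mm under the lip, its origin within 4 mm along and 5.5 mm across of the bay's centre, both ends within 3 mm of the bay floor and flat to 2 degrees, at rest and released; the bystanders are within 40 mm of where they were and not knocked over (x of pack in the frame of bay between -0.004 and 0.004 m and y of pack in the frame of bay between -0.0055 and 0.0055 m and z of pack_tip in the frame of bay between -0.004 and 0.003 m and z of pack_heel in the frame of bay between -0.004 and 0.003 m and x of pack_tip in the frame of lip_edge below -0.006 m and angle between pack's own z axis and vertical below 0.035 rad and angle between the x axis of pack and the x axis of bay, either way round below 0.1 rad and linear speed of pack below 0.01 m/s and contact force between pack and the fingers below 0.1 N); the robot touches nothing.
It fails at once if another thing on the bench is pushed more than 40 mm or tipped over (distance of any of cell_a, cell_b, beaker, mug, meter, weight, eraser_block from where it was at the start of the episode above 0.04 m or angle between any of cell_a, cell_b, beaker, mug, meter, weight, eraser_block's own z axis and vertical above 0.5 rad).
It fails at once if the pack is forced into or jammed in the unit: over 100 N between them (contact force between pack and unit above 100 N).
It also fails if it takes over 61 s, if anything falls off the work surface, if the arm or the gripper's body presses on something with over 40 N, if the wrist force passes 120 N, or if a joint passes its speed limit or range.

## Robot

A 7-joint arm with a two-finger parallel gripper is mounted at the origin on the work surface. World frame = base frame: x ahead of the robot, y to its left, z up, the work surface at z = 0. Lengths are in m, angles in degrees, forces in N, time in s.
With the tool pointing down it reaches from about 0.425 to 0.875 m from the base axis. Payload 8.4 kg.
Tool frame: the origin (TCP) lies at the very end of the fingers, on their centre line; the grasp point (between the pads) lies 19 mm behind it; z points along the fingers, y is the line along which they close (so a half turn about z gives the same grasp; the last joint's range is limited). The gripper opens to 85 mm and grips with 20 to 120 N. Pads are 22 mm wide; open, the fingers measure 114 mm over their backs; the gripper's body (76 mm by 85 mm) begins 54 mm behind the grasp point. The pads swing forward as they close: fully open they stand 13 mm farther back than shut.
Start: joints at [-75.756, 19.091, 2.286, 83.961, -0.768, 76.965, -3.352], TCP at [0.222, 0.611, 0.231] pointing down, gripper open.
Joint ranges: [-147.57, 147.57], [-21.85, 119.76], [-74.77, 79.35], [14.55, 137.4], [-85.83, 265.84], [4.83, 119.75], [-152.11, 152.11]. Speed limits (degrees/s): [127.2, 127.2, 159.86, 159.86, 180, 180, 180].

## Interface

Orientations are given as a 3x3 rotation matrix whose columns are the frame's x, y, z axes.
In Python, from bench import manip gives the robot as it stands.
- The arm moves only by the shell command python3 -m inch 'ROWS' [FORCE]. ROWS is JSON, a list of rows, each an object with "gripper": the gripper's target within -1 to 1 (fully open at 1, half-way at 0, shut at -1); "delta_pos": the shift along the tool's x, y, z in m, a list of three; "rot": the turn, a rotation vector about the tool's x, y, z in rad, a list of three. A call has 1 to 5 rows; each row is the pose to reach, as a shift and turn from the pose commanded when the call began, along the tool's axes at that moment; what a row does not reach only later rows make up. A row lasts 1/8 s, in which the tool goes at most 62.5 mm and 10.7 degrees, less where a joint would pass 70% of its speed; a pose out of reach is approached as far as the arm can. A call with a gripper value outside its range is refused whole. The fingers move at their own pace and stop on an object; FORCE is the grip in N (left out, the last holds). Time passes only in rows, so rows that repeat a pose let the fingers close. It gives the time, the measured TCP pose, the force, the opening and the grip force at its end, in the units of the state.
- manip.read_state(): the state, without advancing time (a new reading comes with each control period).
- manip.snapshot(name): name is "scene" or "top" or "wrist"; returns the picture (384x512x3 uint8, red, green, blue); there is no depth.
- manip.calibration(name): a dict with "mtx" (3x3 intrinsics, pixels), "world_to_cam" (4x4, takes a point from world to camera coordinates). Camera axes: x right, y down, z forward; pixel columns grow to the right and rows downward; lengths in m; the calibration is good to about 2 mm. A picture is of the moment at which its call begins: read the wrist's pose just before it. calibration takes no time and is no camera call; for the wrist camera it gives the pose at the moment of the call.
- manip.sign_off(): hands the job in; it is judged then, once.
Trained networks look in the newest picture that a camera, given by its name, has taken for a name from the list of things; names that differ only in an ending like _2 or _b are one class to them, and where a whole thing is asked for, a point or a joint stands for the part that bears it (a point fixed in the world has none). Each returns a list of dicts, best first, with "p" (0 to 1); they miss things now and then, are a little off and sometimes report something else, mostly with a low value. They report only what shows in the picture. A call takes as long as a camera call.
- manip.recognise(query, camera): "rect" ([left, top, right, bottom] in pixels, round what is visible of it).
- manip.masks_of(query, camera): "mask" (384x512 bool, what is visible of it) and "rect" ([left, top, right, bottom] in pixels, round what is visible of it).
- manip.mark_of(query, camera): "position" ([row, column] in pixels: a listed point, or the origin of a listed thing).
The state is a dict: "clock": time; "qpos": joint angles; "joint_vel": joint speeds; "joint_torque": joint torques, N m; "tcp_pos": TCP position; "eef_rot": TCP orientation; "wrist_force": force on the tool from outside, world axes, zero at the start; "ft_torque": the same for the moment, N m; "grip_width": finger opening in m; "gripper_force": force on a finger pad.
Only numpy, scipy, OpenCV 4.12 (cv2) and the standard library are available. Lean on these libraries where they do the work, as an engineer would, in place of code of your own. Each camera call takes 0.05 s, during which the arm holds its last target. There are 200 camera calls.

## Working session

There is one attempt and no reset: what is moved stays moved. The work goes in short steps, Python scripts to look and compute and a shell command to move; the robot and the scene stay as the last step left them, time stands still between calls to the robot, and variables do not carry over. Pictures are saved under pics/ and viewed, at most 10 in all, crops included, and the job is handed in when it is done.

```bash
mkdir -p pics; ls; python3 - <<'E'
from bench import manip
import cv2,numpy as np
s=manip.read_state();print(s)
for c in("scene","top"):
    im=manip.snapshot(c);cv2.imwrite(f"pics/{c}0.png",im[:,:,::-1])
    k=manip.calibration(c);print(c,np.round(k["mtx"],1).tolist(),np.round(k["world_to_cam"],3).tolist())
    for q in("pack","unit","board"):
        for d in manip.recognise(q,c)[:2]:print(q,d)
    for q in("pack","pack_tip","pack_heel","pack_grip","unit","bay","far_wall","lip_edge"):
        for d in manip.mark_of(q,c)[:2]:print(q,d)
print(manip.read_state()["clock"])
a=np.hstack([cv2.imread("pics/scene0.png"),cv2.imread("pics/top0.png")]);cv2.imwrite("pics/both0.png",cv2.resize(a,(800,300)))
E
```

```text
pics
{'clock': 0.0, 'qpos': array([-75.75712279,  19.13208693,   2.28484579,  84.01241362,
        -0.76905545,  76.96567885,  -3.35399227]), 'joint_vel': array([-0.03298685,  0.01016159,  0.14716804, -0.0484711 ,  0.07965092,
       -0.1571783 , -0.05357704]), 'joint_torque': array([ 1.42747440e-04, -6.58523083e+01,  1.36536609e+00, -4.05583477e+01,
        1.67195377e-02,  1.22677046e-02, -3.79235996e-05]), 'tcp_pos': array([0.22139365, 0.61063516, 0.23040605]), 'eef_rot': array([[-9.40107802e-01,  3.40876946e-01, -4.77329812e-04],
       [ 3.40877268e-01,  9.40106468e-01, -1.58664434e-03],
       [-9.21096323e-05, -1.65432760e-03, -9.99998627e-01]]), 'wrist_force': array([ 0.33118914, -0.43549424,  0.45438033]), 'ft_torque': array([ 0.01601798, -0.02238456,  0.03259706]), 'gripper_force': 0.0, 'grip_width': 0.08514041599809569}
scene [[363.0, 0.0, 252.5], [0.0, 363.0, 192.6], [0.0, 0.0, 1.0]] [[-0.483, 0.875, -0.017, 0.267], [0.719, 0.386, -0.578, -0.388], [-0.5, -0.292, -0.816, 1.321], [0.0, 0.0, 0.0, 1.0]]
pack {'rect': [177.8, 127.7, 224.0, 165.5], 'p': 0.84}
pack {'rect': [110
[... 848 characters left out ...]
.6], 'p': 0.63}
unit {'rect': [145.2, 172.7, 210.0, 281.0], 'p': 0.78}
board {'rect': [318.6, 199.0, 361.8, 270.1], 'p': 0.82}
board {'rect': [146.1, 173.9, 203.6, 281.3], 'p': 0.6}
pack {'position': [242.2, 339.4], 'p': 0.58}
pack_tip {'position': [269.2, 338.3], 'p': 0.67}
pack_tip {'position': [208.4, 179.1], 'p': 0.61}
pack_heel {'position': [215.1, 340.6], 'p': 0.6}
pack_grip {'position': [234.5, 339.3], 'p': 0.71}
unit {'position': [220.9, 106.0], 'p': 0.72}
unit {'position': [234.9, 174.0], 'p': 0.7}
bay {'position': [234.8, 175.9], 'p': 0.7}
bay {'position': [221.8, 104.1], 'p': 0.53}
far_wall {'position': [208.8, 179.4], 'p': 0.8}
lip_edge {'position': [254.8, 169.4], 'p': 0.72}
1.2
```

View pics/both0.png

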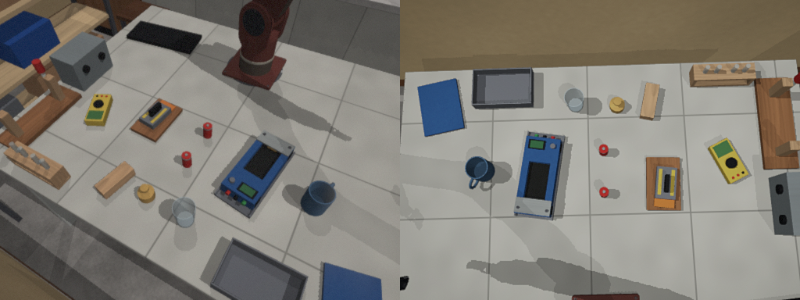

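```bash
cat > h.py <<'E'
from bench import manip
import cv2,numpy as np
def ray(cam,rc,z,K=None):
    k=K or manip.calibration(cam);T=np.array(k["world_to_cam"]);M=np.array(k["mtx"])
    d=T[:3,:3].T@np.linalg.solve(M,[rc[1],rc[0],1]);o=-T[:3,:3].T@T[:3,3]
    return o+d*(z-o[2])/d[2]
E
python3 - <<'E'
from h import *
P=lambda n,c,rc,z:print(n,c,np.round(ray(c,rc,z),4))
P("pack","scene",(144.5,203.2),.018);P("tip","scene",(134.7,215.6),.018);P("heel","scene",(162.1,188),.018);P("grip","scene",(139.5,195.5),.061)
P("pack","top",(242.2,339.4),.018);P("tip","top",(269.2,338.3),.018);P("heel","top",(215.1,340.6),.018);P("grip","top",(234.5,339.3),.061)
P("bay","top",(234.8,175.9),.038);P("unit","top",(234.9,174),.008);P("far","top",(208.8,179.4),.053);P("lip","top",(254.8,169.4),.053);P("unit","scene",(214.2,333.4),.008);P("lip","scene",(188.8,347.5),.053)
im=cv2.imread("pics/top0.png")[130:310,90:400];cv2.imwrite("pics/crop0.png",cv2.resize(im,None,fx=2.5,fy=2.5,interpolation=2))
E
```

```text
pack scene [ 0.4646 -0.2249  0.018 ]
tip scene [ 0.4103 -0.2131  0.018 ]
heel scene [ 0.5468 -0.2258  0.018 ]
grip scene [ 0.4894 -0.2297  0.061 ]
pack top [ 0.4647 -0.2209  0.018 ]
tip top [ 0.391  -0.2137  0.018 ]
heel top [ 0.5403 -0.2287  0.018 ]
grip top [ 0.4813 -0.2151  0.061 ]
bay top [0.4951 0.2289 0.038 ]
unit top [0.4986 0.2395 0.008 ]
far top [0.5648 0.217  0.053 ]
lip top [0.4396 0.2438 0.053 ]
unit scene [0.5061 0.2281 0.008 ]
lip scene [0.4416 0.2356 0.053 ]
```

View pics/crop0.png

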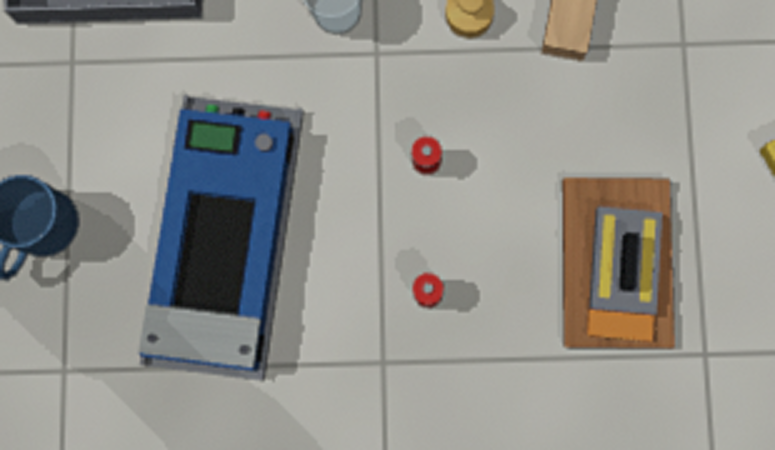

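The top picture shows the unit's lip end at crop (200,335) facing the robot. The pack, on the board at crop (625,265), has its tongue towards the robot. Next, wrist views over the unit and then the pack.

```bash
cat >> h.py <<'E'
from scipy.spatial.transform import Rotation as Ro
def Rt(yaw,pitch=0):
    # tool for pack with x-axis at yaw(deg), tongue-down pitch (deg): pack z-> -tool z, pack y = tool y
    a=Ro.from_euler("z",yaw,degrees=True)*Ro.from_euler("y",-pitch,degrees=True)
    return a.as_matrix()@np.diag([-1.,1,-1])
def go(p,yaw,pitch=0):
    s=manip.read_state();R=s["eef_rot"]
    print("t %.2f tcp"%s["clock"],np.round(s["tcp_pos"],4),"F",np.round(s["wrist_force"],1),"w %.4f"%s["grip_width"])
    print("delta",np.round(R.T@(np.array(p)-s["tcp_pos"]),4),"rot",np.round(Ro.from_matrix(R.T@Rt(yaw,pitch)).as_rotvec(),4))
E
python3 - <<'E'
from h import *
go((.45,.24,.33),-10)
k=manip.calibration("wrist");s=manip.read_state();T=np.array(k["world_to_cam"]);c=-T[:3,:3].T@T[:3,3]
print("cam in tool",s["eef_rot"].T@(c-s["tcp_pos"]),s["eef_rot"].T@T[:3,:3].T,k["mtx"])
E
```

```text
t 1.20 tcp [0.2215 0.6111 0.2313] F [ 0.1 -1.1  0.8] w 0.0854
delta [-0.3412 -0.271  -0.0987] rot [-0.      0.     -0.1733]
cam in tool [ 0.07783549  0.0008335  -0.14171603] [[ 2.87000189e-04 -9.52981614e-01 -3.03027987e-01]
 [ 9.99999950e-01  2.33692885e-04  2.12175623e-04]
 [-1.31383984e-04 -3.03028032e-01  9.52981634e-01]] [[304.24872327   0.         255.02176313]
 [  0.         304.24872327 197.91675951]
 [  0.           0.           1.        ]]
```

```bash
python3 -m inch '[{"gripper":1,"delta_pos":[-0.08,-0.06,-0.03],"rot":[0,0,-0.04]},{"gripper":1,"delta_pos":[-0.13,-0.10,-0.06],"rot":[0,0,-0.1]},{"gripper":1,"delta_pos":[-0.18,-0.14,-0.08],"rot":[0,0,-0.14]},{"gripper":1,"delta_pos":[-0.23,-0.18,-0.1],"rot":[0,0,-0.173]},{"gripper":1,"delta_pos":[-0.27,-0.21,-0.1],"rot":[0,0,-0.173]}]'
python3 -m inch '[{"gripper":1,"delta_pos":[-0.045,-0.04,0],"rot":[0,0,0]},{"gripper":1,"delta_pos":[-0.06,-0.05,0],"rot":[0,0,0]},{"gripper":1,"delta_pos":[-0.06,-0.05,0],"rot":[0,0,0]},{"gripper":1,"delta_pos":[-0.06,-0.05,0],"rot":[0,0,0]}]'
python3 - <<'E'
from h import *
c="wrist";go((.45,.24,.33),-10)
K=manip.calibration(c);im=manip.snapshot(c);cv2.imwrite("pics/w1.png",im[:,:,::-1]);np.savez("w1.npz",**K)
for q,z in(("unit",.008),("bay",.038),("far_wall",.053),("lip_edge",.053)):
    for d in manip.mark_of(q,c)[:2]:print(q,d,np.round(ray(c,d["position"],z,K),4))
E
```

```text
clock: 1.82
tcp_pos: [0.381, 0.3576, 0.325]
eef_rot: [[-0.985, 0.173, 0.001], [0.173, 0.985, 0.002], [-0.001, 0.002, -1.0]]
wrist_force: [0.8, 0.2, -0.7]
grip_width: 0.0853
gripper_force: 0.0
clock: 2.33
tcp_pos: [0.4292, 0.3012, 0.3233]
eef_rot: [[-0.985, 0.171, -0.001], [0.171, 0.985, 0.0], [0.001, -0.0, -1.0]]
wrist_force: [-0.3, 1.0, 0.3]
grip_width: 0.0852
gripper_force: 0.0
t 2.33 tcp [0.4292 0.3012 0.3233] F [-0.3  1.   0.3] w 0.0852
delta [-0.031  -0.0567 -0.0067] rot [-0.0001 -0.0007  0.0024]
unit {'position': [206.2, 217.0], 'p': 0.72} [0.4991 0.2286 0.008 ]
bay {'position': [216.2, 213.9], 'p': 0.83} [0.5042 0.2264 0.038 ]
far_wall {'position': [260.7, 215.0], 'p': 0.61} [0.57   0.2159 0.053 ]
lip_edge {'position': [176.5, 212.9], 'p': 0.91} [0.4409 0.2406 0.053 ]
```

View pics/w1.png

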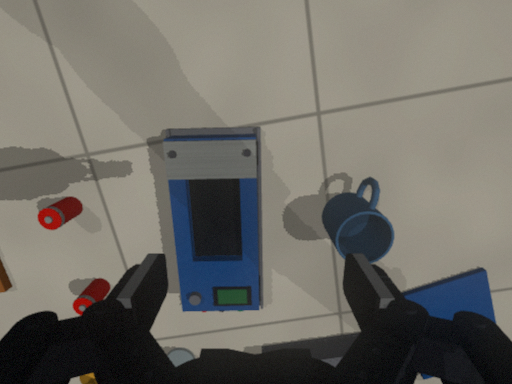

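```bash
python3 - <<'E'
from h import *
im=cv2.imread("pics/w1.png")[115:320,150:275];cv2.imwrite("pics/w1c.png",cv2.resize(im,None,fx=2.9,fy=2.9,interpolation=2))
K=dict(np.load("w1.npz"))
R=cv2.imread("pics/w1.png").astype(int)
for r in(200,225,245):print(r,R[r,182:196].tolist(),R[r,234:248].tolist())
for c in(200,215,230):print(c,R[172:186,c].tolist(),R[250:268,c].tolist())
E
```

```text
200 [[96, 60, 38], [97, 60, 37], [95, 58, 31], [94, 59, 34], [88, 55, 31], [73, 48, 33], [62, 42, 24], [65, 40, 27], [57, 40, 33], [28, 29, 28], [31, 32, 27], [29, 29, 30], [32, 32, 31], [32, 32, 33]] [[26, 26, 25], [22, 25, 22], [31, 30, 31], [21, 20, 22], [30, 27, 28], [31, 30, 29], [71, 46, 31], [93, 58, 35], [93, 59, 36], [93, 56, 34], [92, 56, 32], [94, 55, 34], [94, 56, 30], [91, 56, 33]]
225 [[106, 62, 34], [103, 61, 33], [104, 64, 32], [102, 61, 30], [105, 64, 34], [102, 59, 29], [101, 61, 32], [83, 50, 29], [61, 40, 28], [68, 43, 28], [56, 40, 28], [25, 27, 23], [28, 24, 24], [30, 28, 30]] [[27, 25, 25], [27, 26, 24], [26, 24, 27], [28, 25, 20], [23, 21, 20], [27, 26, 25], [33, 28, 25], [69, 45, 27], [92, 56, 29], [89, 53, 28], [91, 55, 31], [91, 55, 31], [93, 54, 28], [95, 59, 33]]
245 [[104, 62, 33], [104, 61, 31], [104, 62, 31], [108, 64, 35], [106, 62, 31], [105, 63, 33], [104, 61, 29], [105, 63, 32], [100, 61, 31], [80, 49, 22], [61, 38, 19], [61, 40, 26], [49, 35, 29], [29, 25, 24]] [[36, 33, 32], [34, 33, 29], [32, 27, 27], [30, 27, 24], [27, 27, 25], [28, 27, 26], [2
[... 817 characters left out ...]
, [30, 29, 23], [30, 28, 25], [30, 28, 26], [55, 39, 27], [55, 33, 17], [52, 29, 15], [57, 37, 23], [51, 29, 18], [59, 33, 15], [87, 50, 20], [103, 58, 28], [102, 57, 26], [103, 58, 25], [103, 60, 29], [105, 61, 30], [106, 61, 29]]
230 [[98, 102, 101], [98, 103, 101], [94, 100, 99], [98, 99, 100], [98, 102, 101], [96, 101, 99], [73, 77, 76], [42, 43, 41], [28, 32, 31], [33, 34, 34], [33, 33, 33], [31, 33, 35], [33, 32, 33], [32, 33, 29]] [[31, 28, 28], [33, 30, 27], [33, 29, 24], [32, 29, 26], [32, 30, 26], [56, 36, 24], [61, 40, 25], [54, 34, 22], [54, 33, 17], [53, 34, 19], [70, 41, 25], [92, 55, 25], [104, 60, 30], [101, 59, 24], [102, 59, 22], [105, 61, 28], [102, 61, 27], [105, 60, 29]]
```

View pics/w1c.png

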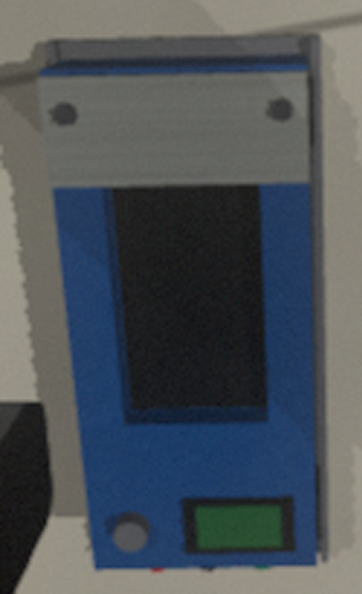

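```bash
python3 - <<'E'
from h import *
K=dict(np.load("w1.npz"))
f=lambda L,z:np.array([ray(0,p,z,K) for p in L])
l=f([(200,186.5),(225,188.8),(245,190.9)],.053);r=f([(200,240.2),(225,241),(245,241.9)],.053)
fw=f([(260.7,200),(260.8,215),(260.4,230)],.053);lp=f([(178.8,200),(178.3,215),(178.2,230)],.058)
for n,a in zip("lrfp",(l,r,fw,lp)):print(n,np.round(a,4).tolist(),np.degrees(np.arctan2(*(a[-1]-a[0])[[1,0]])))
d=f([(306,185),(309,257)],.053);print(np.round(d,4))
for y in(-8,-9,-10,-11,-12):
    u=np.array([np.cos(np.radians(y)),np.sin(np.radians(y)),0]);v=np.array([-u[1],u[0],0])
    print(y,"l",np.round(l@v,4),"r",np.round(r@v,4),"far u",np.round(fw@u,4),"lip",np.round(lp@u,4))
E
```

```text
l [[0.4681, 0.1963, 0.053], [0.5061, 0.1905, 0.053], [0.5381, 0.1859, 0.053]] -8.418053092064296
r [[0.4812, 0.2717, 0.053], [0.5191, 0.2657, 0.053], [0.5511, 0.261, 0.053]] -8.630302018858055
f [[0.5661, 0.1934, 0.053], [0.5702, 0.2159, 0.053], [0.5734, 0.2385, 0.053]] 80.80098373823117
p [[0.44, 0.2234, 0.058], [0.4428, 0.2439, 0.058], [0.4462, 0.2642, 0.058]] 81.333622996838
[[0.6415 0.1514 0.053 ]
 [0.6668 0.2641 0.053 ]]
-8 l [0.2595 0.259  0.259 ] r [0.336  0.3353 0.3352] far u [0.5337 0.5346 0.5346] lip [0.4046 0.4046 0.4051]
-9 l [0.2671 0.2673 0.2678] r [0.3436 0.3436 0.344 ] far u [0.5289 0.5294 0.529 ] lip [0.3997 0.3992 0.3994]
-10 l [0.2746 0.2755 0.2766] r [0.3511 0.3518 0.3528] far u [0.5239 0.524  0.5233] lip [0.3945 0.3938 0.3936]
-11 l [0.282  0.2835 0.2852] r [0.3585 0.3599 0.3614] far u [0.5188 0.5185 0.5174] lip [0.3893 0.3882 0.3876]
-12 l [0.2893 0.2915 0.2938] r [0.3658 0.3678 0.3699] far u [0.5135 0.5128 0.5113] lip [0.384  0.3825 0.3816]
```

Lip edge lies at (215,178) and the far edge at (215,261). From these the bay is at (0.501, 0.230), yaw −8.7°. Its measured width of 76 mm and 130 mm from lip to far wall match the given sizes. Now the pack.

```bash
python3 -m inch '[{"gripper":1,"delta_pos":[-0.01,-0.05,0],"rot":[0,0,0]},{"gripper":1,"delta_pos":[-0.02,-0.11,0],"rot":[0,0,0]},{"gripper":1,"delta_pos":[-0.033,-0.17,0],"rot":[0,0,-0.02]},{"gripper":1,"delta_pos":[-0.045,-0.23,0],"rot":[0,0,-0.04]},{"gripper":1,"delta_pos":[-0.055,-0.28,0],"rot":[0,0,-0.06]}]' >/dev/null
python3 -m inch '[{"gripper":1,"delta_pos":[-0.01,-0.06,0],"rot":[0,0,0]},{"gripper":1,"delta_pos":[-0.02,-0.12,0.01],"rot":[0,0,0]},{"gripper":1,"delta_pos":[-0.03,-0.18,0.02],"rot":[0,0,0]},{"gripper":1,"delta_pos":[-0.035,-0.23,0.03],"rot":[0,0,0]},{"gripper":1,"delta_pos":[-0.035,-0.23,0.03],"rot":[0,0,0]}]'
python3 -m inch '[{"gripper":1,"delta_pos":[0,0,0],"rot":[0,0,0]},{"gripper":1,"delta_pos":[0,0,0],"rot":[0,0,0]}]'
python3 - <<'E'
from h import *
c="wrist";go((.45,-.22,.28),-5.5)
K=manip.calibration(c);im=manip.snapshot(c);cv2.imwrite("pics/w2.png",im[:,:,::-1]);np.savez("w2.npz",**K)
for q,z in(("pack",.018),("pack_tip",.018),("pack_heel",.018),("pack_grip",.061)):
    for d in manip.mark_of(q,c)[:2]:print(q,d,np.round(ray(c,d["position"],z,K),4))
E
```

```text
clock: 3.82
tcp_pos: [0.4431, -0.2221, 0.2933]
eef_rot: [[-0.993, 0.121, -0.001], [0.121, 0.993, -0.001], [0.001, -0.001, -1.0]]
wrist_force: [0.7, 2.0, 1.0]
grip_width: 0.0855
gripper_force: 0.0
clock: 4.08
tcp_pos: [0.4449, -0.2169, 0.2937]
eef_rot: [[-0.994, 0.112, 0.0], [0.112, 0.994, 0.0], [-0.0, 0.0, -1.0]]
wrist_force: [0.6, -0.3, 0.5]
grip_width: 0.0851
gripper_force: 0.0
t 4.08 tcp [ 0.4449 -0.2169  0.2937] F [ 0.6 -0.3  0.5] w 0.0851
delta [-0.0054 -0.0025  0.0137] rot [ 0.0003  0.0002 -0.0162]
pack {'position': [181.1, 255.5], 'p': 0.79} [ 0.4751 -0.2186  0.018 ]
pack_tip {'position': [133.9, 255.9], 'p': 0.85} [ 0.4099 -0.2108  0.018 ]
pack_heel {'position': [226.1, 252.4], 'p': 0.57} [ 0.543  -0.2308  0.018 ]
pack_grip {'position': [196.9, 253.7], 'p': 0.81} [ 0.4847 -0.2221  0.061 ]
```

View pics/w2.png

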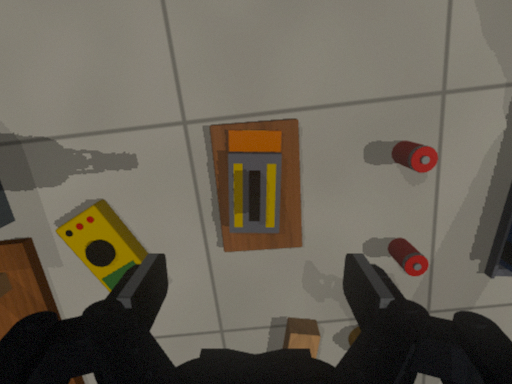

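The pack is seen squarely: orange tongue at (255,141), fin at (255,195). I refine from colours.

```bash
python3 - <<'E'
from h import *
K=dict(np.load("w2.npz"));im=cv2.imread("pics/w2.png");hsv=cv2.cvtColor(im,cv2.COLOR_BGR2HSV)
b=im.astype(int)
for r in(135,141,147):print("or",r,[hsv[r,c].tolist() for c in list(range(224,234))+list(range(275,286))])
print("tip col255",[b[r,255].tolist() for r in range(125,136)])
print("joint",[b[r,238].tolist() for r in range(148,158)])
print("heel",[b[r,255].tolist() for r in range(215,242)])
for r in(180,210):print("fin",r,[int(b[r,c].sum()) for c in range(222,288)])
print("fin col255",[int(b[r,254].sum()) for r in range(160,240)])
E
```

```text
or 135 [[13, 158, 92], [13, 150, 85], [14, 143, 73], [12, 152, 77], [13, 189, 105], [14, 229, 135], [14, 228, 144], [14, 222, 145], [14, 234, 145], [14, 218, 145], [14, 229, 146], [14, 225, 146], [16, 248, 143], [15, 230, 145], [15, 227, 146], [14, 224, 140], [13, 185, 120], [11, 151, 91], [12, 155, 92], [13, 163, 94], [14, 169, 98]]
or 141 [[13, 157, 96], [13, 157, 91], [12, 156, 80], [13, 145, 74], [14, 200, 102], [14, 225, 135], [15, 239, 143], [14, 236, 144], [14, 222, 145], [15, 239, 144], [15, 243, 144], [16, 253, 144], [14, 232, 144], [15, 243, 145], [16, 248, 145], [14, 219, 140], [14, 197, 114], [14, 167, 90], [13, 164, 95], [12, 164, 101], [12, 162, 101]]
or 147 [[13, 161, 98], [12, 156, 88], [14, 151, 71], [13, 147, 73], [13, 188, 91], [15, 233, 125], [15, 248, 146], [15, 239, 144], [14, 237, 144], [14, 230, 145], [15, 243, 144], [15, 236, 145], [16, 255, 143], [15, 241, 144], [16, 253, 144], [15, 230, 133], [14, 197, 105], [13, 167, 93], [12, 164, 98], [13, 165, 102], [13, 164, 101]]
tip col255 [[40, 66, 98], [37, 64, 99], [38, 63, 99], [37, 63, 97], [35, 61, 90], [27, 74
[... 939 characters left out ...]
5, 198]
fin 210 [162, 155, 151, 149, 160, 162, 177, 206, 216, 220, 222, 236, 221, 192, 187, 191, 183, 188, 191, 196, 188, 162, 160, 160, 170, 163, 147, 108, 83, 84, 94, 96, 88, 83, 87, 88, 65, 117, 175, 194, 194, 201, 190, 211, 232, 235, 246, 260, 254, 258, 258, 258, 263, 226, 216, 222, 220, 210, 178, 176, 169, 170, 177, 172, 168, 202]
fin col255 [222, 223, 227, 217, 228, 224, 212, 218, 214, 219, 158, 75, 81, 78, 76, 80, 68, 92, 90, 66, 84, 78, 74, 93, 84, 80, 85, 70, 95, 76, 77, 82, 74, 74, 98, 76, 82, 72, 85, 84, 84, 90, 96, 85, 82, 84, 87, 86, 83, 91, 88, 87, 84, 81, 77, 84, 99, 91, 83, 90, 101, 178, 220, 223, 216, 216, 224, 216, 220, 215, 222, 217, 210, 194, 190, 199, 203, 199, 214, 211]
```

```bash
python3 - <<'E'
from h import *
K=dict(np.load("w2.npz"))
f=lambda r,c,z:ray(0,(r,c),z,K)[:2]
y=np.radians(-6);
L=[f(r,c,.026) for r,c in((135,228.2),(147,228.4))]+[f(180,228,.042),f(210,228.4,.042)]
Rr=[f(r,c,.026) for r,c in((135,281.2),(147,280.9))]+[f(180,281,.042),f(210,280,.042)]
fin=[(f(r,a,.072)+f(r,b,.072))/2 for r,a,b in((180,248.5,260),(210,248.6,259.6))]
X=[("tip",f(129.8,255,.018),-.07),("heel",f(232.5,255,.042),.07),("joint",f(153.5,255,.042),-.042),("finfar",f(221,254,.072),.04),("finnear",f(170,254,.042),-.02)]
for yd in(-5,-6,-7):
    y=np.radians(yd);u=np.array([np.cos(y),np.sin(y)]);v=np.array([-u[1],u[0]])
    mid=[(a+b)@v/2 for a,b in zip(L,Rr)]
    print(yd,"mid v",np.round(mid,4),"L",np.round([a@v for a in L],4),"R",np.round([a@v for a in Rr],4),"fin",np.round([p@v for p in fin],4),"org u",[(n,round(float(p@u-o),4)) for n,p,o in X])
E
```

```text
-5 mid v [-0.1759 -0.1763 -0.1776 -0.179 ] L [-0.211  -0.2115 -0.2129 -0.2145] R [-0.1408 -0.1412 -0.1423 -0.1436] fin [-0.1776 -0.1788] org u [('tip', 0.4912), ('heel', 0.4907), ('joint', 0.4912), ('finfar', 0.4912), ('finnear', 0.491)]
-6 mid v [-0.1684 -0.1686 -0.1691 -0.1698] L [-0.2035 -0.2038 -0.2044 -0.2053] R [-0.1333 -0.1334 -0.1338 -0.1344] fin [-0.1693 -0.1698] org u [('tip', 0.4942), ('heel', 0.4938), ('joint', 0.4942), ('finfar', 0.4942), ('finnear', 0.494)]
-7 mid v [-0.1609 -0.1608 -0.1605 -0.1605] L [-0.196  -0.196  -0.1958 -0.196 ] R [-0.1258 -0.1256 -0.1252 -0.1251] fin [-0.1609 -0.1607] org u [('tip', 0.4971), ('heel', 0.4966), ('joint', 0.4971), ('finfar', 0.4971), ('finnear', 0.4969)]
```

The five references agree within 0.5 mm. Pack origin is (0.4737, −0.2201), yaw −6.8°, and the grip point is (0.4836, −0.2213).

```bash
python3 -m inch '[{"gripper":1,"delta_pos":[-0.01,0,0.05],"rot":[0,0,0.006]},{"gripper":1,"delta_pos":[-0.025,0,0.10],"rot":[0,0,0.006]},{"gripper":1,"delta_pos":[-0.039,0,0.15],"rot":[0,0,0.006]},{"gripper":1,"delta_pos":[-0.039,0,0.19],"rot":[0,0,0.006]},{"gripper":1,"delta_pos":[-0.039,0,0.19],"rot":[0,0,0.006]}]' >/dev/null
python3 -m inch '[{"gripper":1,"delta_pos":[0,0,0],"rot":[0,0,0]}]' 100 >/dev/null
python3 -c "
from h import *
go((.4836,-.2213,.046),-6.8)"
```

```text
t 5.08 tcp [ 0.4838 -0.2233  0.1052] F [ 0.1 -0.2  1.2] w 0.0855
delta [0.0005 0.002  0.0592] rot [-0.0003  0.0014 -0.0023]
```

```bash
python3 -m inch '[{"gripper":1,"delta_pos":[0,0.002,0.03],"rot":[0,0,0]},{"gripper":1,"delta_pos":[0,0.002,0.05],"rot":[0,0,0]},{"gripper":1,"delta_pos":[0,0.002,0.059],"rot":[0,0,0]},{"gripper":1,"delta_pos":[0,0.002,0.059],"rot":[0,0,0]},{"gripper":-1,"delta_pos":[0,0.002,0.059],"rot":[0,0,0]}]' 100
python3 -m inch '[{"gripper":-1,"delta_pos":[0,0,0],"rot":[0,0,0]},{"gripper":-1,"delta_pos":[0,0,0],"rot":[0,0,0]},{"gripper":-1,"delta_pos":[0,0,0],"rot":[0,0,0]},{"gripper":-1,"delta_pos":[0,0,0],"rot":[0,0,0]},{"gripper":-1,"delta_pos":[0,0,0],"rot":[0,0,0]}]'
```

```text
clock: 5.7
tcp_pos: [0.4838, -0.2212, 0.0454]
eef_rot: [[-0.993, 0.121, 0.001], [0.121, 0.993, -0.0], [-0.001, -0.0, -1.0]]
wrist_force: [0.3, -0.7, 0.6]
grip_width: 0.0696
gripper_force: 0.0
clock: 6.32
tcp_pos: [0.4835, -0.2212, 0.0451]
eef_rot: [[-0.993, 0.121, 0.0], [0.121, 0.993, -0.0], [-0.0, -0.0, -1.0]]
wrist_force: [-1.5, 1.1, 5.7]
grip_width: 0.0125
gripper_force: 98.0
```

```bash
python3 -m inch '[{"gripper":-1,"delta_pos":[0,0,-0.01],"rot":[0,0,0]},{"gripper":-1,"delta_pos":[0,0,-0.03],"rot":[0,0,0]},{"gripper":-1,"delta_pos":[0,0,-0.065],"rot":[0,0,0]},{"gripper":-1,"delta_pos":[0,0,-0.1],"rot":[0,0,0]},{"gripper":-1,"delta_pos":[0,0,-0.12],"rot":[0,0,0]}]'
cat >> h.py <<'E'
BAY=np.array([.5014,.2299,.038]);BY=-8.7;GR=np.array([.010,0,.027])
def Rp(yaw,pitch): return (Ro.from_euler("z",yaw,degrees=True)*Ro.from_euler("y",-pitch,degrees=True)).as_matrix()
def tcp_for(tip,pitch,yaw=BY):
    """tip: wanted pack_tip in the first bay frame (m)"""
    return BAY+Rp(BY,0)@np.array(tip)+Rp(yaw,pitch)@(GR-[-.07,0,0])
def where():
    s=manip.read_state();R=s["eef_rot"]@np.diag([-1.,1,-1]);o=s["tcp_pos"]-R@GR;B=Rp(BY,0)
    f=lambda p:np.round((B.T@(o+R@np.array(p)-BAY))*1000,1)
    print("t %.2f tip"%s["clock"],f([-.07,0,0]),"heel",f([.07,0,0]),"pitch %.1f"%np.degrees(np.arcsin(R[2,0])),"yaw %.1f"%np.degrees(np.arctan2(R[1,0],R[0,0])),
      "F bay",np.round(B.T@s["wrist_force"],1),"M",np.round(B.T@s["ft_torque"],2),"w %.4f g %.0f"%(s["grip_width"],s["gripper_force"]))
def plan(tip,pitch,yaw=BY): go(tcp_for(tip,pitch,yaw),yaw,pitch)
E
python3 -c "
from h import *
where();plan((-.05,0,.09),14)"
```

```text
clock: 6.95
tcp_pos: [0.4837, -0.2215, 0.1673]
eef_rot: [[-0.993, 0.121, 0.002], [0.121, 0.993, -0.0], [-0.002, 0.0, -1.0]]
wrist_force: [0.7, -0.4, -5.9]
grip_width: 0.0122
gripper_force: 98.3
t 6.95 tip [ -29.1 -451.3  102.2] heel [ 110.8 -447.1  102.5] pitch 0.1 yaw -7.0 F bay [ 0.8 -0.2 -5.9] M [ 0.   -0.06  0.06] w 0.0122 g 98
t 6.95 tcp [ 0.4837 -0.2215  0.1673] F [ 0.7 -0.4 -5.9] w 0.0122
delta [ 0.0161  0.4496 -0.0062] rot [ 0.0039 -0.242   0.0301]
```

```bash
python3 -m inch '[{"gripper":-1,"delta_pos":[0,0.02,-0.01],"rot":[0,0,0]},{"gripper":-1,"delta_pos":[0,0.06,-0.02],"rot":[0,0,0]},{"gripper":-1,"delta_pos":[0.005,0.11,-0.02],"rot":[0,0,0]},{"gripper":-1,"delta_pos":[0.01,0.16,-0.02],"rot":[0,0,0]},{"gripper":-1,"delta_pos":[0.016,0.21,-0.02],"rot":[0,0,0]}]'>/dev/null
python3 -m inch '[{"gripper":-1,"delta_pos":[0,0.05,0],"rot":[0,-0.03,0.005]},{"gripper":-1,"delta_pos":[0,0.10,0],"rot":[0.001,-0.08,0.01]},{"gripper":-1,"delta_pos":[0,0.15,0],"rot":[0.002,-0.14,0.02]},{"gripper":-1,"delta_pos":[0,0.20,0.005],"rot":[0.003,-0.20,0.025]},{"gripper":-1,"delta_pos":[0,0.23,0.01],"rot":[0.004,-0.242,0.03]}]'>/dev/null
python3 -m inch '[{"gripper":-1,"delta_pos":[0,0.008,0],"rot":[0,0,0]},{"gripper":-1,"delta_pos":[0,0.010,0],"rot":[0,0,0]},{"gripper":-1,"delta_pos":[0,0.010,0],"rot":[0,0,0]}]'
python3 - <<'E'
from h import *
where();plan((-.05,0,.03),14)
c="wrist";K=manip.calibration(c);im=manip.snapshot(c);cv2.imwrite("pics/w3.png",im[:,:,::-1]);np.savez("w3.npz",**K)
E
```

```text
clock: 8.57
tcp_pos: [0.5225, 0.2263, 0.1751]
eef_rot: [[-0.959, 0.153, 0.237], [0.148, 0.988, -0.037], [-0.24, -0.0, -0.971]]
wrist_force: [-0.3, 0.7, -6.1]
grip_width: 0.0124
gripper_force: 98.3
t 8.57 tip [-49.8  -0.3  91.7] heel [ 86.1  -0.5 125.3] pitch 13.9 yaw -8.8 F bay [-0.5  0.7 -6.1] M [-0.05  0.5  -0.  ] w 0.0124 g 98
t 8.57 tcp [0.5225 0.2263 0.1751] F [-0.3  0.7 -6.1] w 0.0124
delta [0.0151 0.0004 0.0597] rot [-0.0007 -0.0023 -0.0013]
```

View pics/w3.png

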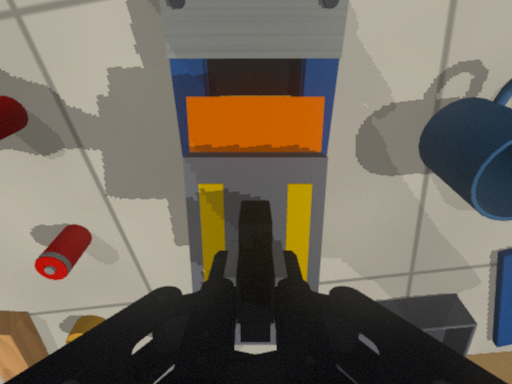

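The tongue at (255,125) is centred on the unit, whose sides are at columns 172–336, and it sits short of the lip edge (row 58). Descend to 30 mm above the floor and check the projection.

```bash
python3 -m inch '[{"gripper":-1,"delta_pos":[0.003,0,0.015],"rot":[0,0,0]},{"gripper":-1,"delta_pos":[0.008,0,0.035],"rot":[0,0,0]},{"gripper":-1,"delta_pos":[0.013,0,0.052],"rot":[0,0,0]},{"gripper":-1,"delta_pos":[0.015,0,0.06],"rot":[0,-0.002,0]},{"gripper":-1,"delta_pos":[0.015,0,0.06],"rot":[0,-0.002,0]}]'>/dev/null
python3 - <<'E'
from h import *
K=dict(np.load("w3.npz"));T=K["world_to_cam"];M=K["mtx"]
pr=lambda p:np.round((lambda q:(q[:2]/q[2])[::-1])(M@(T[:3,:3]@p+T[:3,3])),1)
B=Rp(BY,0);P=Rp(-8.8,13.9);o=np.array([.5225,.2263,.1751])-P@GR
for y in(-.035,.035):print("tiplow",pr(o+P@[-.07,y,0]),"tiptop",pr(o+P@[-.07,y,.008]),"blocktop",pr(o+P@[-.042,y,.024]))
for y in(-.038,.038):print("lip top",pr(BAY+B@[-.06,y,.02]),"baywall at -50",pr(BAY+B@[-.05,y,.015]))
im=cv2.imread("pics/w3.png").astype(int)
print("row75",[(c,im[75,c].tolist()) for c in(*range(196,212,2),*range(298,312,2))]);print([(r,im[r,255].tolist()) for r in(*range(54,62),*range(92,100),*range(152,160))])
print([(c,im[120,c].tolist()) for c in(*range(183,191),*range(320,329))])
where();plan((-.05,0,.003),14)
E
```

```text
tiplow [ 96.9 186.9] tiptop [ 96.7 183.5] blocktop [157.8 180.1]
tiplow [ 97.  319.8] tiptop [ 96.8 323. ] blocktop [157.9 326.1]
lip top [ 58.1 200.6] baywall at -50 [ 71.9 202.9]
lip top [ 58.  307.6] baywall at -50 [ 71.8 305.4]
row75 [(196, [90, 57, 38]), (198, [85, 58, 43]), (200, [78, 51, 42]), (202, [77, 52, 41]), (204, [51, 38, 39]), (206, [63, 46, 41]), (208, [31, 34, 41]), (210, [25, 31, 40]), (298, [26, 29, 38]), (300, [42, 37, 44]), (302, [60, 42, 42]), (304, [64, 45, 43]), (306, [112, 68, 49]), (308, [113, 70, 48]), (310, [112, 69, 46])]
[(54, [118, 123, 123]), (55, [115, 122, 123]), (56, [113, 119, 119]), (57, [116, 121, 120]), (58, [81, 85, 86]), (59, [38, 42, 45]), (60, [34, 37, 43]), (61, [34, 37, 43]), (92, [27, 36, 54]), (93, [23, 28, 51]), (94, [25, 34, 53]), (95, [35, 83, 116]), (96, [19, 100, 169]), (97, [0, 96, 195]), (98, [0, 96, 200]), (99, [0, 93, 199]), (152, [37, 55, 90]), (153, [47, 49, 64]), (154, [47, 50, 64]), (155, [48, 50, 67]), (156, [45, 48, 64]), (157, [76, 76, 86]), (158, [91, 91, 97]), (159, [92, 90, 98])]
[(183, [87, 57, 50]), (184, [86, 58, 51]), (185, [84, 54, 48]), (186, [85, 57, 50]), (187, [61, 76, 144]), (188, [0, 95, 196]), (189, [0, 96, 196]), (190, [0, 93, 195]), (320, [12, 98, 200]), (321, [11, 101, 200]), (322, [31, 96, 183]), (323, [84, 83, 126]), (324, [110, 72, 59]), (325, [113, 72, 60]), (326, [110, 71, 59]), (327, [111, 71, 57]), (328, [110, 72, 59])]
t 9.25 tip [-50.8   0.1  28.5] heel [85.   0.2 62.2] pitch 13.9 yaw -8.7 F bay [-0.1 -0.1 -4.8] M [ 0.03  0.51 -0.02] w 0.0124 g 98
t 9.25 tcp [0.5215 0.2271 0.112 ] F [-0.1 -0.1 -4.8] w 0.0124
delta [ 0.0054 -0.0002  0.0249] rot [-0.0015 -0.0011  0.0007]
```

```bash
python3 -m inch '[{"gripper":-1,"delta_pos":[0.0015,0,0.007],"rot":[0,0,0]},{"gripper":-1,"delta_pos":[0.0035,0,0.014],"rot":[0,0,0]},{"gripper":-1,"delta_pos":[0.005,0,0.02],"rot":[0,0,0]},{"gripper":-1,"delta_pos":[0.0058,0,0.0235],"rot":[0,0,0]},{"gripper":-1,"delta_pos":[0.0058,0,0.0235],"rot":[0,0,0]}]'>/dev/null
python3 -c "
from h import *
where()"
python3 -m inch '[{"gripper":-1,"delta_pos":[0.00024,0,0.00097],"rot":[0,0,0]},{"gripper":-1,"delta_pos":[0.0005,0,0.002],"rot":[0,0,0]}]'>/dev/null
python3 -c "
from h import *
where()"
python3 -m inch '[{"gripper":-1,"delta_pos":[0.00024,0,0.00097],"rot":[0,0,0]},{"gripper":-1,"delta_pos":[0.00024,0,0.00097],"rot":[0,0,0]}]'>/dev/null
python3 -c "
from h import *
where()"
```

```text
t 9.88 tip [-50.6   0.7   4.8] heel [85.2  0.8 38.6] pitch 14.0 yaw -8.6 F bay [-0.4 -0.2 -4.9] M [ 0.02  0.51 -0.03] w 0.0123 g 98
t 10.12 tip [-50.4   1.    3.1] heel [85.4  1.1 37. ] pitch 14.0 yaw -8.7 F bay [ 0.3 -0.3 -5.1] M [-0.02  0.56 -0.05] w 0.0121 g 98
t 10.38 tip [-50.6   0.8   1.9] heel [85.2  1.  35.7] pitch 14.0 yaw -8.6 F bay [ 0.2  0.1 -5.5] M [-0.04  0.56 -0.01] w 0.0124 g 98
```

```bash
python3 -m inch '[{"gripper":-1,"delta_pos":[0.00024,-0.001,0.00097],"rot":[0,0,0]},{"gripper":-1,"delta_pos":[0.00024,-0.001,0.00097],"rot":[0,0,0]}]'>/dev/null
python3 -c "
from h import *
where()"
python3 -m inch '[{"gripper":-1,"delta_pos":[0.0002,0,0.0007],"rot":[0,0,0]},{"gripper":-1,"delta_pos":[0.0002,0,0.0007],"rot":[0,0,0]}]'>/dev/null
python3 -c "
from h import *
where()"
python3 -m inch '[{"gripper":-1,"delta_pos":[0.0002,0,0.0007],"rot":[0,0,0]},{"gripper":-1,"delta_pos":[0.0002,0,0.0007],"rot":[0,0,0]}]'>/dev/null
python3 -c "
from h import *
where()"
```

```text
t 10.62 tip [-50.6  -0.3   0.9] heel [85.3 -0.2 34.7] pitch 14.0 yaw -8.7 F bay [ 0.4  1.2 -4.6] M [0.02 0.55 0.02] w 0.0122 g 98
t 10.88 tip [-50.6  -0.2   0.2] heel [85.2 -0.1 34. ] pitch 14.0 yaw -8.6 F bay [ 0.5  0.8 -4.6] M [ 0.03  0.51 -0.01] w 0.0125 g 98
t 11.12 tip [-50.4  -0.1  -0.3] heel [85.5  0.  33.6] pitch 14.0 yaw -8.7 F bay [-0.6 -0.8 -2.9] M [-0.16  0.56 -0.06] w 0.0122 g 99
```

```bash
python3 -m inch '[{"gripper":-1,"delta_pos":[-0.0003,0,-0.0012],"rot":[0,0,0]},{"gripper":-1,"delta_pos":[0.003,0,-0.002],"rot":[0,0,0]},{"gripper":-1,"delta_pos":[0.007,0,-0.003],"rot":[0,0,0]},{"gripper":-1,"delta_pos":[0.0109,0,-0.0039],"rot":[0,0,0]},{"gripper":-1,"delta_pos":[0.0109,0,-0.0039],"rot":[0,0,0]}]'>/dev/null
python3 -c "
from h import *
where()"
for i in 1; do python3 -m inch '[{"gripper":-1,"delta_pos":[0.002,0,-0.0005],"rot":[0,0,0]},{"gripper":-1,"delta_pos":[0.003,0,-0.0007],"rot":[0,0,0]},{"gripper":-1,"delta_pos":[0.003,0,-0.0007],"rot":[0,0,0]}]'>/dev/null
python3 -c "
from h import *
where()"; done
python3 -m inch '[{"gripper":-1,"delta_pos":[0.001,0,-0.0002],"rot":[0,0,0]},{"gripper":-1,"delta_pos":[0.002,0,-0.0005],"rot":[0,0,0]}]'>/dev/null
python3 -c "
from h import *
where()"
```

```text
t 11.75 tip [-62.5  -0.1   0.7] heel [73.3  0.1 34.5] pitch 14.0 yaw -8.6 F bay [-0.5  0.7 -5.5] M [ 0.02  0.58 -0.01] w 0.0121 g 98
t 12.12 tip [-65.   -0.1   0.7] heel [70.8  0.  34.6] pitch 14.0 yaw -8.7 F bay [ 2.8 -0.  -5.5] M [ 0.04 -0.03 -0.03] w 0.0122 g 98
t 12.38 tip [-66.6  -0.1   0.9] heel [69.2  0.  34.9] pitch 14.0 yaw -8.7 F bay [ 5.1  0.9 -4.7] M [-0.02 -0.78  0.01] w 0.0125 g 98
```

```bash
for i in 1; do python3 -m inch '[{"gripper":-1,"delta_pos":[0.001,0,-0.0002],"rot":[0,0,0]},{"gripper":-1,"delta_pos":[0.002,0,-0.0005],"rot":[0,0,0]}]'>/dev/null
python3 -c "
from h import *
where()"
python3 -m inch '[{"gripper":-1,"delta_pos":[0.001,0,-0.0002],"rot":[0,0,0]},{"gripper":-1,"delta_pos":[0.002,0,-0.0005],"rot":[0,0,0]}]'>/dev/null
python3 -c "
from h import *
where()"; 
python3 -m inch '[{"gripper":-1,"delta_pos":[0.001,0,-0.0002],"rot":[0,0,0]},{"gripper":-1,"delta_pos":[0.002,0,-0.0005],"rot":[0,0,0]}]'>/dev/null
python3 -c "
from h import *
where()"; done
```

```text
t 12.62 tip [-68.5  -0.1   0.9] heel [67.3 -0.  34.9] pitch 14.1 yaw -8.7 F bay [ 5.6 -0.5 -5.5] M [ 0.   -1.   -0.02] w 0.0122 g 98
t 12.88 tip [-70.3  -0.    1.1] heel [65.5  0.  35.1] pitch 14.1 yaw -8.7 F bay [ 7.2 -0.3 -5.7] M [ 0.05 -1.32 -0.02] w 0.0123 g 98
t 13.12 tip [-72.   -0.    1.1] heel [63.7  0.  35.3] pitch 14.1 yaw -8.7 F bay [ 8.5 -0.3 -4.7] M [-0.02 -1.66 -0.  ] w 0.0124 g 98
```

```bash
python3 -m inch '[{"gripper":-1,"delta_pos":[0.001,0,-0.0002],"rot":[0,0,0]},{"gripper":-1,"delta_pos":[0.0015,0,-0.0003],"rot":[0,0,0]}]'>/dev/null
python3 -c "
from h import *
where()"
python3 -m inch '[{"gripper":-1,"delta_pos":[0.001,0,-0.0002],"rot":[0,0,0]},{"gripper":-1,"delta_pos":[0.001,0,-0.0002],"rot":[0,0,0]}]'>/dev/null
python3 -c "
from h import *
where()"; 
python3 -m inch '[{"gripper":-1,"delta_pos":[0.001,0,-0.0002],"rot":[0,0,0]},{"gripper":-1,"delta_pos":[0.001,0,-0.0002],"rot":[0,0,0]}]'>/dev/null
python3 -c "
from h import *
where()"
```

```text
t 13.38 tip [-73.3  -0.    1.2] heel [62.5  0.  35.4] pitch 14.1 yaw -8.7 F bay [ 9.4  0.1 -5.6] M [-0.07 -1.78  0.02] w 0.0122 g 98
t 13.62 tip [-74.1  -0.    1.2] heel [61.6  0.  35.4] pitch 14.2 yaw -8.7 F bay [ 9.3  0.2 -5.5] M [-0.1  -1.94  0.02] w 0.0121 g 98
t 13.88 tip [-75.   -0.    1.2] heel [60.8  0.  35.5] pitch 14.2 yaw -8.7 F bay [10.  -1.1 -5. ] M [-0.1  -2.05  0.01] w 0.0125 g 98
```

```bash

python3 -m inch '[{"gripper":-1,"delta_pos":[0.001,0,-0.0002],"rot":[0,0,0]},{"gripper":-1,"delta_pos":[0.001,0,-0.0002],"rot":[0,0,0]}]'>/dev/null
python3 -c "
from h import *
where()"; 
python3 -m inch '[{"gripper":-1,"delta_pos":[0.001,0,-0.0002],"rot":[0,0,0]},{"gripper":-1,"delta_pos":[0.001,0,-0.0002],"rot":[0,0,0]}]'>/dev/null
python3 -c "
from h import *
where()"
python3 -m inch '[{"gripper":-1,"delta_pos":[0.001,0,-0.0002],"rot":[0,0,0]},{"gripper":-1,"delta_pos":[0.001,0,-0.0002],"rot":[0,0,0]}]'>/dev/null
python3 -c "
from h import *
where()"
```

```text
t 14.12 tip [-75.4   0.    1.3] heel [60.3 -0.  35.7] pitch 14.2 yaw -8.7 F bay [12.3 -1.1 -5.7] M [-0.17 -2.53 -0.03] w 0.0121 g 98
t 14.38 tip [-75.6   0.1   1.5] heel [60.   0.  36.1] pitch 14.3 yaw -8.7 F bay [14.3 -0.3 -6.9] M [-0.17 -3.3   0.08] w 0.0124 g 98
t 14.62 tip [-75.9   0.1   1.7] heel [59.8 -0.  36.4] pitch 14.4 yaw -8.7 F bay [16.6 -0.7 -6. ] M [-0.29 -3.93  0.01] w 0.0122 g 98
```

Force climbs steeply from −75.4 mm, after about 9 mm of spring travel, so the contact is on its hard stop and the unit has slid about 2.4 mm. Now I pivot about the tip.

```bash

python3 -m inch '[{"gripper":-1,"delta_pos":[-0.0006,0,0.0022],"rot":[0,0.026,0]},{"gripper":-1,"delta_pos":[-0.0012,0,0.0044],"rot":[0,0.052,0]},{"gripper":-1,"delta_pos":[-0.0018,0,0.0066],"rot":[0,0.078,0]},{"gripper":-1,"delta_pos":[-0.0024,0,0.0088],"rot":[0,0.1047,0]},{"gripper":-1,"delta_pos":[-0.0024,0,0.0088],"rot":[0,0.1047,0]}]'>/dev/null
python3 -c "
from h import *
where()"
```

```text
t 15.25 tip [-76.   0.   1.] heel [62.5 -0.1 21.3] pitch 8.3 yaw -8.8 F bay [12.8 -0.3 -2.2] M [-0.19 -3.06  0.06] w 0.0122 g 98
```

```bash

python3 -m inch '[{"gripper":-1,"delta_pos":[-0.0006,0,0.002],"rot":[0,0.026,0]},{"gripper":-1,"delta_pos":[-0.0012,0,0.0042],"rot":[0,0.052,0]},{"gripper":-1,"delta_pos":[-0.0015,0,0.0056],"rot":[0,0.07,0]},{"gripper":-1,"delta_pos":[-0.0015,0,0.0056],"rot":[0,0.07,0]}]'>/dev/null
python3 -c "
from h import *
where()"
python3 -m inch '[{"gripper":-1,"delta_pos":[-0.0004,0,0.0014],"rot":[0,0.0175,0]},{"gripper":-1,"delta_pos":[-0.0008,0,0.0028],"rot":[0,0.035,0]},{"gripper":-1,"delta_pos":[-0.0008,0,0.0028],"rot":[0,0.035,0]}]'>/dev/null
python3 -c "
from h import *
where()"
```

```text
t 15.75 tip [-76.3   0.    0.9] heel [63.3 -0.1 11.4] pitch 4.3 yaw -8.7 F bay [13.  -0.6 -3.3] M [-0.18 -2.91  0.03] w 0.0120 g 98
t 16.12 tip [-76.5   0.    0.8] heel [63.4 -0.   6.4] pitch 2.3 yaw -8.7 F bay [12.7 -1.7 -3.5] M [-0.2  -2.84  0.02] w 0.0128 g 98
```

```bash

python3 -m inch '[{"gripper":-1,"delta_pos":[-0.0004,0,0.0015],"rot":[0,0.0175,0]},{"gripper":-1,"delta_pos":[-0.0008,0,0.003],"rot":[0,0.035,0]},{"gripper":-1,"delta_pos":[-0.0008,0,0.003],"rot":[0,0.037,0]}]'>/dev/null
python3 -c "
from h import *
where()"
python3 -m inch '[{"gripper":-1,"delta_pos":[0,0,0.001],"rot":[0,0.01,0]},{"gripper":-1,"delta_pos":[0,0,0.0015],"rot":[0,0.01,0]},{"gripper":-1,"delta_pos":[0,0,0.0015],"rot":[0,0.01,0]}]'>/dev/null
python3 -c "
from h import *
where()
c='wrist';cv2.imwrite('pics/w4.png',manip.snapshot(c)[:,:,::-1])"
```

```text
t 16.50 tip [-76.7   0.    0.8] heel [63.3 -0.1  1.2] pitch 0.2 yaw -8.7 F bay [12.1 -0.4 -2.9] M [-0.26 -2.79  0.03] w 0.0121 g 99
t 16.88 tip [-76.7   0.1   0.7] heel [63.3  0.  -0.1] pitch -0.3 yaw -8.7 F bay [11.2 -2.2  3.6] M [-0.6  -2.56  0.09] w 0.0125 g 100
```

View pics/w4.png

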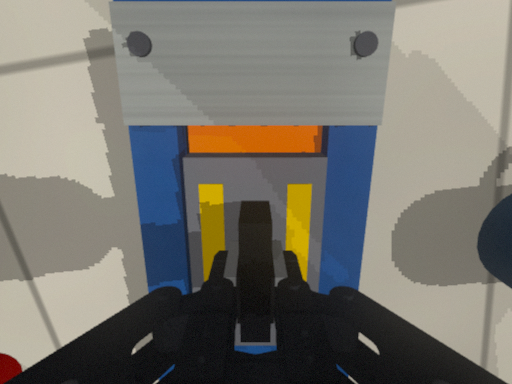

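The pack lies in the bay with its tongue under the lip (rows 125–153 show orange). I press, ease it back to the far wall with light downward pressure, then press once more.

```bash

python3 -m inch '[{"gripper":-1,"delta_pos":[0,0,0.001],"rot":[0,0.01,0]},{"gripper":-1,"delta_pos":[0,0,0.002],"rot":[0,0.01,0]},{"gripper":-1,"delta_pos":[0,0,0.002],"rot":[0,0.01,0]}]'>/dev/null
python3 -c "
from h import *
where()"
python3 -m inch '[{"gripper":-1,"delta_pos":[-0.001,0,0],"rot":[0,0,0]},{"gripper":-1,"delta_pos":[-0.002,0,0],"rot":[0,0,0]},{"gripper":-1,"delta_pos":[-0.003,0,0],"rot":[0,0,0]},{"gripper":-1,"delta_pos":[-0.004,0,0],"rot":[0,0,0]},{"gripper":-1,"delta_pos":[-0.004,0,0],"rot":[0,0,0]}]'>/dev/null
python3 -c "
from h import *
where()"
python3 -m inch '[{"gripper":-1,"delta_pos":[-0.001,0,0],"rot":[0,0,0]},{"gripper":-1,"delta_pos":[-0.002,0,0],"rot":[0,0,0]},{"gripper":-1,"delta_pos":[-0.002,0,0],"rot":[0,0,0]}]'>/dev/null
python3 -c "
from h import *
where()"
```

```text
t 17.30 tip [-77.1   0.2   1.4] heel [62.9  0.1 -0.9] pitch -1.0 yaw -8.7 F bay [ 0.2 -8.2 27.7] M [-1.89 -0.99  0.06] w 0.0123 g 103
t 17.93 tip [-73.4   0.1   1.5] heel [66.6  0.1 -0.9] pitch -1.0 yaw -8.7 F bay [-2.6 -6.8 29.8] M [-1.95 -0.67  0.05] w 0.0123 g 103
t 18.30 tip [-71.4   0.2   1.4] heel [68.6  0.2 -1. ] pitch -1.0 yaw -8.7 F bay [-2.2 -8.8 29.6] M [-1.98 -0.66  0.03] w 0.0122 g 103
```

```bash

python3 -m inch '[{"gripper":-1,"delta_pos":[0,0,-0.001],"rot":[0,-0.01,0]},{"gripper":-1,"delta_pos":[0,0,-0.0015],"rot":[0,-0.012,0]},{"gripper":-1,"delta_pos":[0,0,-0.0015],"rot":[0,-0.012,0]}]'>/dev/null
python3 -c "
from h import *
where()"
python3 -m inch '[{"gripper":-0.5,"delta_pos":[0,0,0],"rot":[0,0,0]},{"gripper":-0.5,"delta_pos":[0,0,0],"rot":[0,0,0]},{"gripper":-0.4,"delta_pos":[0,0,0],"rot":[0,0,0]},{"gripper":-0.4,"delta_pos":[0,0,0],"rot":[0,0,0]}]' 20
python3 -c "
from h import *
where()"
```

```text
t 18.68 tip [-72.1   0.2   0.6] heel [67.9  0.2 -0.3] pitch -0.4 yaw -8.7 F bay [ 2.3 -4.8 15.2] M [-1.13 -0.79  0.09] w 0.0127 g 101
clock: 19.18
tcp_pos: [0.5067, 0.2291, 0.0625]
eef_rot: [[-0.989, 0.15, -0.011], [0.15, 0.989, 0.001], [0.011, -0.001, -1.0]]
wrist_force: [0.4, 0.5, 0.0]
grip_width: 0.0253
gripper_force: 0.0
t 19.18 tip [-74.9  -0.1  -1.6] heel [65.1  0.  -3.2] pitch -0.6 yaw -8.6 F bay [0.3 0.6 0. ] M [ 0.03  0.   -0.01] w 0.0253 g 0
```

```bash

python3 -m inch '[{"gripper":-0.3,"delta_pos":[0,0,-0.01],"rot":[0,0,0]},{"gripper":-0.3,"delta_pos":[0,0,-0.04],"rot":[0,0,0]},{"gripper":-0.3,"delta_pos":[0,0,-0.09],"rot":[0,0,0]},{"gripper":-0.3,"delta_pos":[0.02,0,-0.14],"rot":[0,0,0]},{"gripper":-0.3,"delta_pos":[0.04,0,-0.17],"rot":[0,0,0]}]'>/dev/null
python3 -m inch '[{"gripper":-0.3,"delta_pos":[0,0,0],"rot":[0,0,0]},{"gripper":-0.3,"delta_pos":[0,0,0],"rot":[0,0,0]}]'
python3 - <<'E'
from h import *
c="wrist";K=manip.calibration(c);im=manip.snapshot(c);cv2.imwrite("pics/w5.png",im[:,:,::-1]);np.savez("w5.npz",**K)
for q,z in(("pack",.038),("pack_grip",.081),("far_wall",.053),("lip_edge",.053)):
    for d in manip.mark_of(q,c)[:1]:
        p=ray(c,d["position"],z,K);print(q,d["position"],np.round(Rp(BY,0).T@(p-BAY)*1000,1))
E
```

```text
clock: 20.05
tcp_pos: [0.4692, 0.2346, 0.233]
eef_rot: [[-0.989, 0.15, -0.011], [0.15, 0.989, 0.001], [0.011, -0.0, -1.0]]
wrist_force: [0.5, 0.3, -0.5]
grip_width: 0.03
gripper_force: 0.0
pack [199.9, 252.4] [-2.9 -2.4 -0. ]
pack_grip [223.0, 254.2] [ 8.8 -0.1 43. ]
far_wall [263.3, 252.1] [71.3 -2.7 15. ]
lip_edge [150.8, 254.9] [-62.    0.5  15. ]
```

View pics/w5.png

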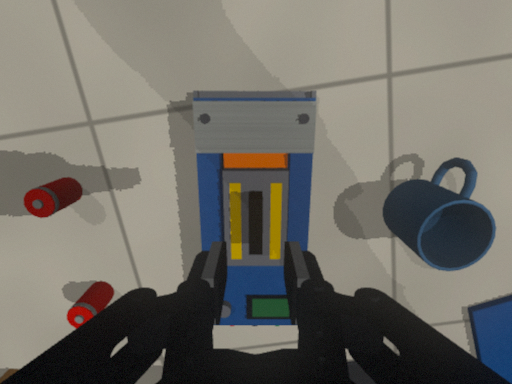

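The pack sits in the bay: orange shows at rows 153–168, the block spans rows 170–265, and the bystanders are untouched. I close the fingers and press lightly on the heel to check by feel that it is down.

```bash
python3 - <<'E'
from h import *
K=dict(np.load("w5.npz"));im=cv2.imread("pics/w5.png").astype(int)
print([(r,int(im[r,248].sum())) for r in(*range(148,157),*range(165,176),*range(255,272))])
for r in(180,258):print(r,[int(x) for x in im[r,214:232].sum(1)],[int(x) for x in im[r,280:296].sum(1)])
go(BAY+Rp(BY,0)@[.0536,0,.034],BY)
E
```

```text
[(148, 311), (149, 318), (150, 328), (151, 327), (152, 322), (153, 297), (154, 267), (155, 275), (156, 254), (165, 266), (166, 256), (167, 225), (168, 158), (169, 140), (170, 171), (171, 224), (172, 243), (173, 245), (174, 244), (175, 241), (255, 251), (256, 262), (257, 268), (258, 261), (259, 256), (260, 265), (261, 266), (262, 263), (263, 263), (264, 263), (265, 243), (266, 216), (267, 204), (268, 200), (269, 200), (270, 205), (271, 206)]
180 [219, 224, 221, 225, 190, 155, 128, 132, 179, 237, 249, 246, 240, 242, 244, 241, 242, 243] [251, 244, 241, 249, 244, 247, 244, 244, 203, 172, 199, 203, 205, 196, 204, 207]
258 [171, 178, 170, 166, 120, 79, 85, 83, 78, 78, 80, 81, 121, 208, 263, 264, 273, 301] [259, 239, 231, 207, 120, 83, 84, 85, 83, 89, 81, 88, 120, 163, 180, 171]
t 20.30 tcp [0.4692 0.2343 0.2323] F [ 0.1 -0.6 -0.1] w 0.0299
delta [-0.0879  0.0008  0.1593] rot [-0.0019 -0.0114  0.0002]
```

```bash

python3 -m inch '[{"gripper":-1,"delta_pos":[-0.045,0.001,0.02],"rot":[0,-0.011,0]},{"gripper":-1,"delta_pos":[-0.088,0.001,0.06],"rot":[0,-0.011,0]},{"gripper":-1,"delta_pos":[-0.088,0.001,0.10],"rot":[0,-0.011,0]},{"gripper":-1,"delta_pos":[-0.088,0.001,0.14],"rot":[0,-0.011,0]},{"gripper":-1,"delta_pos":[-0.088,0.001,0.153],"rot":[0,-0.011,0]}]'>/dev/null
python3 -m inch '[{"gripper":-1,"delta_pos":[0,0,0.003],"rot":[0,0,0]},{"gripper":-1,"delta_pos":[0,0,0.006],"rot":[0,0,0]},{"gripper":-1,"delta_pos":[0,0,0.010],"rot":[0,0,0]},{"gripper":-1,"delta_pos":[0,0,0.012],"rot":[0,0,0]}]'>/dev/null
python3 -c "
from h import *
where();go(BAY+Rp(BY,0)@[.0536,0,.024],BY)"
```

```text
t 21.43 tip [-26.    1.1   2.6] heel [114.    1.3   2.7] pitch 0.1 yaw -8.6 F bay [-0.5 -0.7 -0.5] M [-0.    0.05 -0.07] w 0.0002 g 0
t 21.43 tcp [0.555  0.2229 0.0676] F [-0.6 -0.6 -0.5] w 0.0002
delta [ 0.0004 -0.0012  0.0056] rot [0.0004 0.0009 0.001 ]
```

```bash

python3 -m inch '[{"gripper":-1,"delta_pos":[0,-0.001,0.001],"rot":[0,0,0]},{"gripper":-1,"delta_pos":[0,-0.001,0.003],"rot":[0,0,0]},{"gripper":-1,"delta_pos":[0,-0.001,0.0045],"rot":[0,0,0]},{"gripper":-1,"delta_pos":[0,-0.001,0.0045],"rot":[0,0,0]}]' | grep -E 'tcp|wrist'
python3 -m inch '[{"gripper":-1,"delta_pos":[0,0,0.001],"rot":[0,0,0]},{"gripper":-1,"delta_pos":[0,0,0.001],"rot":[0,0,0]}]'| grep -E 'tcp|wrist'
python3 -m inch '[{"gripper":-1,"delta_pos":[0,0,0.001],"rot":[0,0,0]},{"gripper":-1,"delta_pos":[0,0,0.001],"rot":[0,0,0]}]'| grep -E 'tcp|wrist'
```

```text
tcp_pos: [0.5545, 0.2216, 0.0625]
wrist_force: [-0.6, -0.1, 0.8]
tcp_pos: [0.5549, 0.2217, 0.0622]
wrist_force: [-1.4, -0.4, 4.9]
tcp_pos: [0.5556, 0.2216, 0.0621]
wrist_force: [-2.7, -1.8, 12.2]
```

The heel's top is at 62.1 mm, exactly the seated height. I do the same check at the tongue end of the block.

```bash

python3 -m inch '[{"gripper":-1,"delta_pos":[0,0,-0.03],"rot":[0,0,0]},{"gripper":-1,"delta_pos":[0,0,-0.06],"rot":[0,0,0]},{"gripper":-1,"delta_pos":[0.044,0,-0.06],"rot":[0,0,0]},{"gripper":-1,"delta_pos":[0.0885,0,-0.06],"rot":[0,0,0]},{"gripper":-1,"delta_pos":[0.0885,0,-0.06],"rot":[0,0,0]}]' >/dev/null
python3 -c "
from h import *
go(BAY+Rp(BY,0)@[-.0344,0,.028],BY)"
```

```text
t 23.05 tcp [0.4643 0.2361 0.1205] F [-0.4 -0.3  0.5] w 0.0000
delta [-0.0034 -0.0006  0.0545] rot [ 0.0005 -0.0017  0.004 ]
```

```bash

python3 -m inch '[{"gripper":-1,"delta_pos":[-0.003,0,0.01],"rot":[0,0,0]},{"gripper":-1,"delta_pos":[-0.003,0,0.03],"rot":[0,0,0]},{"gripper":-1,"delta_pos":[-0.003,0,0.05],"rot":[0,0,0]},{"gripper":-1,"delta_pos":[-0.003,0,0.055],"rot":[0,0,0]},{"gripper":-1,"delta_pos":[-0.003,0,0.057],"rot":[0,0,0]}]' | grep -E 'tcp|wrist'
python3 -m inch '[{"gripper":-1,"delta_pos":[0,0,0.001],"rot":[0,0,0]},{"gripper":-1,"delta_pos":[0,0,0.001],"rot":[0,0,0]}]'| grep -E 'tcp|wrist'
python3 -m inch '[{"gripper":-1,"delta_pos":[0,0,0.001],"rot":[0,0,0]},{"gripper":-1,"delta_pos":[0,0,0.001],"rot":[0,0,0]}]'| grep -E 'tcp|wrist'
```

```text
tcp_pos: [0.4708, 0.234, 0.0634]
wrist_force: [0.4, -1.2, 0.6]
tcp_pos: [0.4704, 0.2347, 0.0631]
wrist_force: [0.5, 0.0, 0.4]
tcp_pos: [0.4704, 0.2348, 0.0622]
wrist_force: [-1.7, -0.6, 4.4]
```

Both ends top out at 62.2 mm, so the pack is flat and home. I retreat and hand in.

```bash

python3 -m inch '[{"gripper":-1,"delta_pos":[0,0,-0.03],"rot":[0,0,0]},{"gripper":-1,"delta_pos":[0,0,-0.08],"rot":[0,0,0]},{"gripper":-1,"delta_pos":[0,0,-0.13],"rot":[0,0,0]},{"gripper":-1,"delta_pos":[0,0,-0.16],"rot":[0,0,0]},{"gripper":-1,"delta_pos":[0,0,-0.16],"rot":[0,0,0]}]' 
python3 -m inch '[{"gripper":-1,"delta_pos":[0,0,0],"rot":[0,0,0]},{"gripper":-1,"delta_pos":[0,0,0],"rot":[0,0,0]}]' >/dev/null
python3 -c "
from bench import manip
print(manip.sign_off())"
```

```text
clock: 24.8
tcp_pos: [0.4712, 0.2353, 0.2241]
eef_rot: [[-0.989, 0.15, 0.004], [0.15, 0.989, 0.003], [-0.003, 0.003, -1.0]]
wrist_force: [0.3, -0.1, 0.3]
grip_width: -0.0001
gripper_force: 0.0
the job is handed in; nothing more can be done
None
```

The pack is seated flat in the bay with its tongue under the lip and the gripper clear; I handed the job in at about 25 s of the 61 s allowed, and the hand-in call returned no verdict.

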